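Feel for the caked side of a glaze jar in the tumbler and hold it down

ROBOT

A 6-joint arm with a two-finger parallel gripper is mounted at the origin on the work surface. World frame = base frame: x ahead of the robot, y to its left, z up, the work surface at z = 0. Lengths are in m, angles in rad, forces in N, time in s.
With the tool pointing down it reaches from about 0.35 to 0.975 m from the base axis. Payload 7.1 kg.
Tool frame: the origin (TCP) lies on the mounting face of the last link; the fingertips stand 182 mm ahead of it and the grasp point (between the pads) lies r.grasp_offset ahead of it (r.grasp_offset is the distance from the TCP to the grasp point, in m); z points along the fingers, y is the line along which they close (so a half turn about z gives the same grasp; the last joint's range is limited). The gripper opens to 88 mm and grips with 3 to 60 N. Pads are 20 mm wide; open, the fingers measure 115 mm over their backs; the gripper's body (75 mm by 178 mm) begins 61 mm behind the grasp point.
Start: joints at [-1.354, 0.423, 1.63, -0, 1.089, -0.019], TCP at [0.146, -0.608, 0.405] pointing down, gripper open.
Joint ranges: [-3, 3], [-0.9, 2.11], [0.09, 2.58], [-1.31, 4.45], [0.11, 2.69], [-2.54, 2.54]. Speed limits (rad/s): [2.39, 2.39, 3.01, 3.14, 3.14, 3.14].

INTERFACE

Orientations are given as a unit quaternion [x, y, z, w].
In Python, from workcell import r gives the robot as it stands.
- The arm moves only by the shell command python3 nudge.py 'ROWS'. ROWS is a JSON list of rows, 1 to 10 of them, each of 7 numbers: a rotation vector rx, ry, rz in rad, then dx, dy, dz in m, then the finger opening in m; each row shifts and turns the commanded pose from where the row before left it, along the tool's axes as they then stand; what a row does not reach is not made up. A row lasts 1/12 s, in which the tool goes at most 0.0417 m and 0.125 rad, less where a joint would pass 70% of its speed; a pose out of reach is approached as far as the arm can. The fingers move at their own pace and stop on an object; the grip force is fixed at half the most. Time passes only in rows, so rows that do not move let the fingers close. It prints the time, the measured TCP pose, the force, the opening and the grip force at its end.
- r.get_state(): the state, without advancing time (a new reading comes with each control period).
- r.grab_frame(name): name is "side" or "top" or "wrist"; returns (picture, depth): 384x512x3 uint8, red, green, blue; 384x512 float32, m along the optical axis (not along the pixel's ray), 0 where there is no reading.
- r.camera_model(name): a dict with "mtx" (3x3 intrinsics, pixels), "world_to_cam" (4x4, takes a point from world to camera coordinates). Camera axes: x right, y down, z forward; pixel columns grow to the right and rows downward; lengths in m; the calibration is good to about 2 mm. The wrist camera is an equidistant fisheye: a pixel r from the principal point sees the ray r / f radians off the axis. A picture is of the moment at which its call begins: read the wrist's pose just before it. camera_model takes no time and is no camera call; for the wrist camera it gives the pose at the moment of the call.
- r.hand_in(): hands the job in; it is judged then, once.
The state is a dict: "time_s": time; "joints": joint angles; "qd": joint speeds; "tau": joint torques, N m; "tcp_pos": TCP position; "tool_rot": TCP orientation; "contact_force": force on the tool from outside, world axes, zero at the start; "moment": the same for the moment, N m; "finger_gap": finger opening in m; "gripper_force": force on a finger pad.
Only numpy, scipy, OpenCV 4.12 (cv2) and the standard library are available. Lean on these libraries where they do the work, as an engineer would, in place of code of your own. Each camera call takes 0.05 s, during which the arm holds its last target. There are 200 camera calls.

TASK

The glaze in the jar clamped in the blue tumbler has caked hard to one side of its wall, which cannot be seen from outside. Take the red crank handle and turn the jar round at least half a turn from where it stood, to feel which side is heavy; then turn it until the heavy side is straight down, and finish still gripping the red handle, with the jar at rest there. Leave the jars, bowl, brush and brush pot round about where they are.

Things in the scene. Friction and masses are not known exactly. Their poses are not given: they have to be found in the camera images.
- tumbler: stand of a hand-cranked jar tumbler, fixed to the table: blue base plate 150 x 180 mm, 12 mm thick, and two blue posts (50 mm wide, 12 mm thick, 150 mm tall) at its own y = -80 and +66 mm, carrying a level axle along its y. Origin: under the middle of the base, on the table; z up. The red crank handle is outside the +y post.
- rotor: opaque white lidded jar (80 mm diameter, lid 86, 106 mm long, plum band) lying along the axle with a steel crank arm at y = 79 to 91 mm; origin on the axle, y along it, handle on its +z side at any start angle. Jar and crank alone balance; it turns freely round, several turns either way. Bearings drag steadily, about 0.15 N m (2.5 N at the handle): it stays where it is left.
- axle (a point): point on the axle, 130 mm above the tumbler's origin, axes as the tumbler's (y along the axle to the handle). The hard cake inside the jar turns with it: 0.27 to 0.42 kg, centre 27 mm off the axle, at an unknown angle to the crank, new each time. Its weight, at most 0.07 to 0.11 N m (1.2 to 1.9 N at the handle), hinders turning while its side rises and helps while it sinks.
- handle: red round crank handle, 19 mm diameter, 96 mm long, parallel to the axle, spinning freely on its pin. Origin: on its centre line at the place to grip, 155 mm along the tumbler's +y from the axle point and 60 mm off the axle (handle runs 64 mm inwards, 32 mm outwards). It circles 70 to 190 mm above the table; pinched across from above it can be led all the way round, gripper pointing down.
- plum_jar: closed plum glaze jar, 60 mm diameter, 70 mm tall, white lid, loose on the table (bystander); origin under its centre
- green_jar: closed green glaze jar, 60 mm diameter, 70 mm tall, white lid, loose (bystander); origin under its centre
- peach_jar: closed peach glaze jar, 60 mm diameter, 70 mm tall, white lid, standing just behind the tumbler (bystander); origin under its centre
- bowl: blue bowl, 140 mm across, 55 mm tall (bystander); origin under its centre
- brush_pot: metal pot of brushes, 100 mm across, 95 mm tall, brushes to about 215 mm (bystander); origin under its centre
- brush: single brush 180 mm long lying on the robot's side of the tumbler (bystander); x along its length

How it is judged:
By the outcome, as a careful person would: the job done as asked, in the order asked, and still so for the second after the job is handed in, while the arm keeps its last pose, push and grip.
It also fails if it takes over 67 s, if anything falls off the work surface, if the arm or the gripper's body presses on something with over 40 N, if the wrist force passes 120 N, or if a joint passes its speed limit or range.

## Working session

There is one attempt and no reset: what is moved stays moved. The work goes in short steps, Python scripts to look and compute and a shell command to move; the robot and the scene stay as the last step left them, time stands still between calls to the robot, and variables do not carry over. Pictures are saved under pics/ and viewed, at most 10 in all, crops included, and the job is handed in when it is done.

```bash
ls; mkdir -p pics; python3 - <<'E'
from workcell import r
import cv2
for n in ("side","top"):
    p,d=r.grab_frame(n); cv2.imwrite(f"pics/{n}0.png",p[:,:,::-1])
    import numpy as np; np.save(f"pics/{n}0.npy",d); np.save(f"pics/{n}0rgb.npy",p)
    m=r.camera_model(n); print(n,np.round(m["mtx"],1).tolist(),np.round(m["world_to_cam"],3).tolist())
s=r.get_state(); print(s, r.grasp_offset)
E
```

```text
nudge.py
pics
workcell.py
side [[471.2, 0.0, 252.7], [0.0, 471.2, 177.9], [0.0, 0.0, 1.0]] [[-0.818, -0.575, -0.004, 0.475], [-0.413, 0.593, -0.691, 0.357], [0.4, -0.564, -0.723, 1.418], [0.0, 0.0, 0.0, 1.0]]
top [[402.6, 0.0, 254.3], [0.0, 402.6, 191.0], [0.0, 0.0, 1.0]] [[0.01, -1.0, -0.007, -0.047], [-0.996, -0.009, -0.091, 0.597], [0.091, 0.008, -0.996, 1.361], [0.0, 0.0, 0.0, 1.0]]
{'time_s': 0.1, 'joints': array([-1.35401805e+00,  4.23747167e-01,  1.63055958e+00, -9.01000178e-06,
        1.08861509e+00, -1.89943454e-02]), 'qd': array([ 5.12583911e-05, -5.78939643e-04, -2.76753986e-03, -5.44763594e-04,
        2.06873005e-03, -6.02352293e-04]), 'tau': array([-1.05587391e-03, -5.45616531e+01, -2.74324554e+01,  6.44798228e-02,
        1.87338487e-02, -3.65630308e-05]), 'tcp_pos': array([ 0.14597329, -0.60747248,  0.40401127]), 'tool_rot': array([ 9.93058987e-01,  1.17615503e-01, -6.95858470e-05, -6.60947237e-04]), 'contact_force': array([0.44148998, 0.33777523, 0.48501709]), 'moment': array([0.05902334, 0.03714298, 0.02089409]), 'gripper_force': 0.0, 'finger_gap': 0.08778258649413184} 0.1633
```
View pics/top0.png

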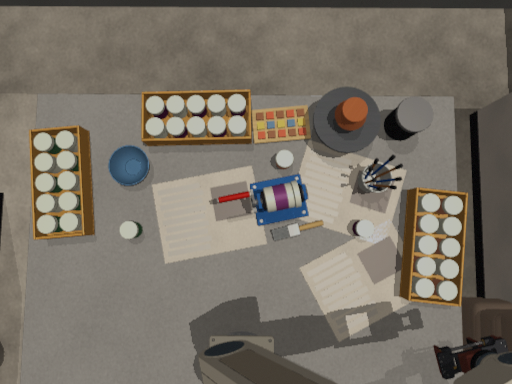

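View pics/side0.png

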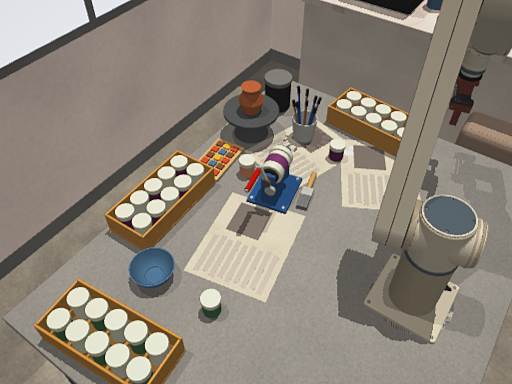

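The top view shows the tumbler at about (280,200) and the red handle from (217,200) to (250,196), pointing to world +y. The peach jar is at (285,159) and the brush at (297,231). The side view shows the handle at (252,180). Next I'll measure them from depth in both views.

```bash
cat > h.py <<'E'
import numpy as np, cv2
from workcell import r
def cloud(n,p,d):
    m=r.camera_model(n);K=m["mtx"];T=np.linalg.inv(m["world_to_cam"])
    v,u=np.mgrid[:d.shape[0],:d.shape[1]]
    c=np.stack([(u-K[0,2])/K[0,0]*d,(v-K[1,2])/K[1,1]*d,d],-1)
    return c@T[:3,:3].T+T[:3,3]
def red(p):
    h=cv2.cvtColor(p,cv2.COLOR_RGB2HSV);return ((h[...,0]<6)|(h[...,0]>174))&(h[...,1]>170)&(h[...,2]>80)
def blue(p):
    h=cv2.cvtColor(p,cv2.COLOR_RGB2HSV);return (abs(h[...,0].astype(int)-110)<10)&(h[...,1]>150)&(h[...,2]>60)
def line(P):
    c=P.mean(0);w=np.linalg.svd(P-c)[2][0];w*=np.sign(w[1]);t=(P-c)@w
    return c,w,c+w*t.min(),c+w*t.max()
E
python3 - <<'E'
from h import *
np.set_printoptions(precision=4,suppress=True)
for n in("top","side"):
    p=np.load(f"pics/{n}0rgb.npy");d=np.load(f"pics/{n}0.npy");X=cloud(n,p,d)
    lo,hi=np.array([.4,-.25,.0]),np.array([.8,.25,.3])
    box=((X>lo)&(X<hi)).all(-1)&(d>0)
    P=X[red(p)&box];print(n,"red",len(P),*line(P),P[:,2].min(),P[:,2].max())
    B=X[blue(p)&box];b=B[(B[:,2]<.025)];print("blue",len(B),len(b),cv2.minAreaRect((b[:,:2]*1000).astype(np.float32)),np.median(b[:,2]))
    t=B[B[:,2]>.12];print("post tops",len(t),t.min(0) if len(t) else 0,t.max(0) if len(t) else 0)
    v,u=np.where(red(p)&box);print("px",u.min(),u.max(),v.min(),v.max())
p=np.load("pics/top0rgb.npy")[130:260,190:340];q=np.load("pics/side0rgb.npy")[130:230,200:350]
cv2.imwrite("pics/c0.png",np.vstack([cv2.resize(p,(600,300))[:,:,::-1],cv2.resize(q,(600,300))[:,:,::-1]]))
E
```

```text
top red 162 [0.5641 0.0201 0.1902] [-0.2142  0.9559  0.2009] [ 0.5793 -0.0474  0.176 ] [0.5545 0.0631 0.1993] 0.002456914766201468 0.1999425571400799
blue 886 786 ((569.8464965820312, -125.01648712158203), (144.9270782470703, 174.427978515625), 12.168816566467285) 0.012757473544142806
post tops 99 [ 0.5326 -0.2048  0.1324] [ 0.6136 -0.0476  0.1555]
px 219 248 192 202
side red 130 [0.5843 0.0129 0.1783] [-0.727   0.405   0.5545] [ 0.8069 -0.1111  0.0086] [0.5443 0.0353 0.2089] 0.012994508146132011 0.20119424136226804
blue 1068 901 ((570.3355102539062, -122.21498107910156), (146.8936767578125, 182.6212158203125), 11.849203109741211) 0.015138877652015159
post tops 38 [ 0.5324 -0.0646  0.1209] [ 0.5773 -0.0437  0.1568]
px 215 260 160 190
```

View pics/c0.png

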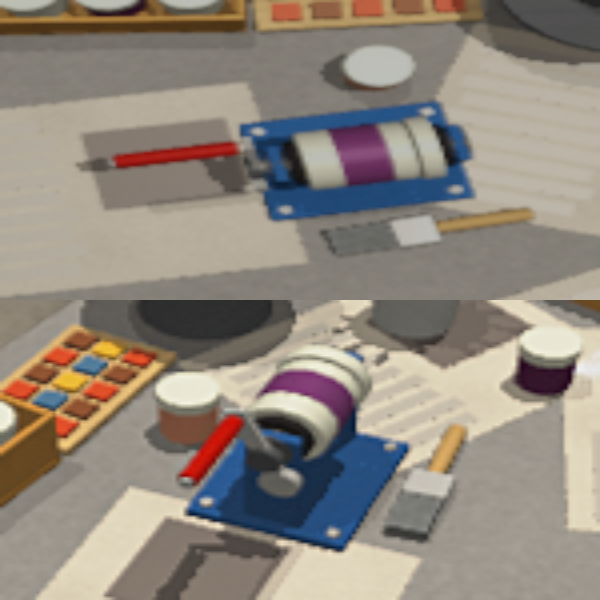

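The crop shows the crank tilted a little past top, towards +x, with the handle clear of the peach jar. I'll refine the tumbler pose and handle angle without outliers and work out the approach in tool axes.

```bash
cat >> h.py <<'E'
from scipy.spatial.transform import Rotation as Ro
def grasp():
    s=r.get_state();R=Ro.from_quat(s["tool_rot"]).as_matrix()
    return s,R,s["tcp_pos"]+R[:,2]*r.grasp_offset
E
python3 - <<'E'
from h import *
np.set_printoptions(precision=4,suppress=True)
yaw=np.radians(12);a=np.array([-np.sin(yaw),np.cos(yaw),0]);e=np.array([np.cos(yaw),np.sin(yaw),0]);z=np.array([0,0,1])
o=np.array([.570,-.124,0])
for n in("top","side"):
    p=np.load(f"pics/{n}0rgb.npy");d=np.load(f"pics/{n}0.npy");X=cloud(n,p,d)
    m=red(p)&(abs(X[...,2]-.17)<.05)&(abs(X[...,0]-.56)<.1)&(abs(X[...,1])<.15)
    m=cv2.erode(m.astype(np.uint8),np.ones((2,2)))>0
    P=X[m]-o;q=np.stack([P@e,P@a,P[:,2]],1);print(n,len(q),"median x' y' z",np.median(q,0),q.min(0),q.max(0),line(q)[1], "world",np.median(P+o,0))
# two-view triangulation of end-point pixels: centroid of red
A=[];b=[]
for n in("top","side"):
    M=r.camera_model(n);p=np.load(f"pics/{n}0rgb.npy");m=red(p);m[:150]=0;m[215:]=0;m[:,:210]=0;m[:,265:]=0
    k,l,st,ct=cv2.connectedComponentsWithStats(m.astype(np.uint8));i=1+st[1:,4].argmax();print(n,st[i],ct[i])
    A.append(M["mtx"]@M["world_to_cam"][:3]);b.append(ct[i])
h=cv2.triangulatePoints(A[0],A[1],b[0],b[1]);c=(h[:3]/h[3]).ravel();print("tri",c,"in tumbler",(c-o)@e,(c-o)@a,c[2])
s,R,g=grasp();print(g,R.round(3).tolist())
# target grasp point given angle from handle
E
```

```text
top 120 median x' y' z [0.0223 0.141  0.1929] [0.0165 0.0972 0.1834] [0.0286 0.1853 0.1999] [-0.004   1.      0.0004] world [0.5629 0.0189 0.1929]
side 81 median x' y' z [0.0218 0.1443 0.1944] [0.0177 0.1006 0.1827] [0.0282 0.19   0.2012] [0.0036 0.9999 0.0108] world [0.562  0.0215 0.1944]
top [219 192  30  11 162] [233.6173 196.679 ]
side [245 169  16  22 118] [252.8051 178.9831]
tri [0.5648 0.0205 0.1908] in tumbler 0.02496053262512895 0.14246340741194918 0.19083956585963693
[ 0.1459 -0.6073  0.2407] [[0.972, 0.234, -0.0], [0.234, -0.972, 0.001], [0.0, -0.001, -1.0]]
```

```bash
python3 nudge.py '[[0,0,-0.12,0,0,-0.003,0.088],[0,0,-0.12,0,0,-0.003,0.088],[0,0,-0.12,0,0,-0.003,0.088],[0,0,-0.12,0,0,-0.003,0.088],[0,0,-0.12,0,0,-0.003,0.088],[0,0,-0.12,0,0,-0.003,0.088],[0,0,-0.12,0,0,-0.003,0.088],[0,0,-0.12,0,0,-0.003,0.088],[0,0,-0.12,0,0,-0.003,0.088],[0,0,-0.12,0,0,-0.003,0.088]]'
python3 nudge.py '[[0,0,-0.12,0,0,0,0.088],[0,0,-0.12,0,0,0,0.088],[0,0,-0.105,0,0,0,0.088],[0,0,0,0.01,0.01,0,0.088],[0,0,0,0.02,0.02,0,0.088],[0,0,0,0.027,0.027,0,0.088],[0,0,0,0.027,0.027,0,0.088],[0,0,0,0.027,0.027,0,0.088],[0,0,0,0.027,0.027,0,0.088],[0,0,0,0.027,0.027,0,0.088]]'
python3 nudge.py '[[0,0,0,0.027,0.027,0,0.088],[0,0,0,0.027,0.027,0,0.088],[0,0,0,0.027,0.027,0,0.088],[0,0,0,0.027,0.027,0,0.088],[0,0,0,0.027,0.027,0,0.088],[0,0,0,0.027,0.027,0,0.088],[0,0,0,0.027,0.027,0,0.088],[0,0,0,0.027,0.027,0,0.088],[0,0,0,0.027,0.027,0,0.088],[0,0,0,0.027,0.027,0,0.088]]'
cat > tool.py <<'E'
from h import *
np.set_printoptions(precision=4,suppress=True)
s,R,g=grasp();t=np.array([.560,.034,.186]);print(s["time_s"],"grasp",g,"to go, tool axes",R.T@(t-g),"tool x angle",np.degrees(np.arctan2(R[1,0],R[0,0])),"tilt",R[2],"F",s["contact_force"],s["finger_gap"])
E
python3 tool.py
```

```text
time_s: 0.93
tcp_pos: [0.146, -0.6075, 0.4343]
tool_rot: [0.751, 0.66, 0.0, -0.0]
contact_force: [-0.6, 0.3, -0.3]
finger_gap: 0.0878
gripper_force: 0.0
time_s: 1.77
tcp_pos: [0.2736, -0.4093, 0.4344]
tool_rot: [0.631, 0.776, 0.0, -0.0]
contact_force: [0.5, 0.7, 0.4]
finger_gap: 0.0875
gripper_force: 0.0
time_s: 2.6
tcp_pos: [0.4808, -0.0889, 0.4346]
tool_rot: [0.63, 0.776, -0.0, -0.0]
contact_force: [0.8, -0.6, 0.7]
finger_gap: 0.088
gripper_force: 0.0
2.6 grasp [ 0.4807 -0.0889  0.2713] to go, tool axes [0.104  0.1028 0.0853] tool x angle 101.83161336475715 tilt [ 0.0003 -0.0002 -1.    ] F [ 0.8169 -0.6363  0.6854] 0.08801289150147137
```

```bash
python3 nudge.py '[[0,0,0,0.026,0.026,0,0.088],[0,0,0,0.026,0.026,0,0.088],[0,0,0,0.026,0.026,0,0.088],[0,0,0,0.016,0.015,0,0.088],[0,0,0,0.009,0.008,0,0.088],[0,0,0,0,0,0,0.088],[0,0,0,0,0,0,0.088]]'
python3 tool.py
python3 - <<'E'
from h import *
p,d=r.grab_frame("wrist");cv2.imwrite("pics/w1.png",p[:,:,::-1])
E
```

```text
time_s: 3.18
tcp_pos: [0.5574, 0.0304, 0.4343]
tool_rot: [0.629, 0.777, -0.001, -0.0]
contact_force: [-0.6, -0.7, -0.5]
finger_gap: 0.0874
gripper_force: 0.0
3.1833 grasp [0.5572 0.0303 0.271 ] to go, tool axes [0.003  0.0037 0.085 ] tool x angle 102.01624679414967 tilt [-0.0001 -0.0013 -1.    ] F [-0.5969 -0.7345 -0.4744] 0.08740517738828883
```

View pics/w1.png

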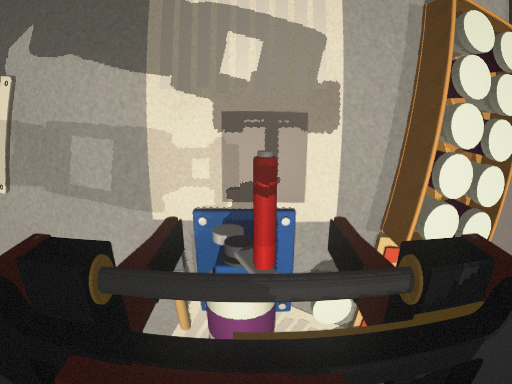

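The wrist view shows the handle at column 265, parallel to the tool x axis and midway between the fingers at columns 170 and 340. I'll descend and grip it.

```bash
python3 nudge.py '[[0,0,0,0.003,0.003,0.02,0.088],[0,0,0,0,0,0.025,0.088],[0,0,0,0,0,0.025,0.07],[0,0,0,0,0,0.015,0.06],[0,0,0,0,0,0,0.04],[0,0,0,0,0,0,0.03],[0,0,0,0,0,0,0.03]]'
python3 tool.py
python3 nudge.py '[[0,0,0,0,0,0,0],[0,0,0,0,0,0,0],[0,0,0,0,0,0,0],[0,0,0,0,0,0,0],[0,0,0,0,0,0,0],[0,0,0,0,0,0,0]]'
python3 tool.py
python3 - <<'E'
from h import *
p,d=r.grab_frame("wrist");cv2.imwrite("pics/w2.png",p[:,:,::-1])
E
```

```text
time_s: 3.82
tcp_pos: [0.5605, 0.0329, 0.3508]
tool_rot: [0.63, 0.777, 0.0, 0.001]
contact_force: [0.0, -0.4, -0.0]
finger_gap: 0.0579
gripper_force: 0.0
3.8167 grasp [0.5608 0.0329 0.1875] to go, tool axes [ 0.0012 -0.0005  0.0015] tool x angle 101.9422124616411 tilt [-0.0003  0.0013 -1.    ] F [ 0.0463 -0.4097 -0.0411] 0.057882994055510714
time_s: 4.32
tcp_pos: [0.5611, 0.034, 0.3503]
tool_rot: [0.629, 0.777, 0.001, 0.001]
contact_force: [2.2, 1.7, -0.2]
finger_gap: 0.0185
gripper_force: 30.1
4.3167 grasp [0.5616 0.034  0.187 ] to go, tool axes [ 0.0003 -0.0015  0.001 ] tool x angle 102.0356161584388 tilt [-0.0002  0.0029 -1.    ] F [ 2.1839  1.6948 -0.2055] 0.018536249135186023
```

View pics/w2.png

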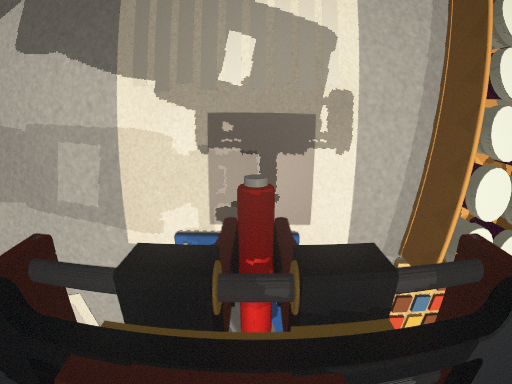

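The handle is gripped: the opening is 18.5 mm, and the wrist view shows it centred between the pads at column 257. Next I'll lead it round in 10° steps and log the force after each row.

```bash
cat > log.py <<'E'
from h import *
s,R,g=grasp()
with open("log.csv","a") as f: f.write(",".join("%.5f"%v for v in [s["time_s"],*g,*s["contact_force"],*s["moment"],s["finger_gap"]])+"\n")
E
cat > fit.py <<'E'
from h import *
import sys
L=np.loadtxt("log.csv",delimiter=",",ndmin=2);yaw=np.radians(12)
e=np.array([np.cos(yaw),np.sin(yaw),0]);o=np.array([.570,-.124,0])
x=(L[:,1:4]-o)@e;z=L[:,3]
# circle centre from the path itself
A=np.c_[2*x,2*z,np.ones(len(x))];c=np.linalg.lstsq(A,x*x+z*z,rcond=None)[0] if np.ptp(x)>.08 and np.ptp(z)>.08 else np.array([0,.13,.06**2-.13**2])
th=np.unwrap(np.arctan2(x-c[0],z-c[1]));F=L[:,4:7];Fx=F@e
Ft=-(Fx*np.cos(th)-F[:,2]*np.sin(th));Fr=-(Fx*np.sin(th)+F[:,2]*np.cos(th))  # pull of the tool on the handle
print("centre",c[:2].round(4),"radius",np.sqrt(c[2]+c[0]**2+c[1]**2).round(4))
E
cat > show.py <<'E'
from fit import *
for t,d,ft,fr,g in list(zip(L[:,0],np.degrees(th),Ft,Fr,L[:,-1]))[-int(sys.argv[1]):]: print("%.2f th %.1f Ft %.2f Fr %.2f gap %.4f"%(t,d,ft,fr,g))
E
python3 log.py
python3 nudge.py '[[0,0,0,0,0.009,0.005,0]]' >/dev/null; python3 log.py
python3 nudge.py '[[0,0,0,0,0.008,0.007,0]]' >/dev/null; python3 log.py
python3 nudge.py '[[0,0,0,0,0.007,0.008,0]]' >/dev/null; python3 log.py
python3 nudge.py '[[0,0,0,0,0.005,0.009,0]]' >/dev/null; python3 log.py
python3 nudge.py '[[0,0,0,0,0.004,0.010,0]]' >/dev/null; python3 log.py
python3 nudge.py '[[0,0,0,0,0.002,0.010,0]]' >/dev/null; python3 log.py
python3 nudge.py '[[0,0,0,0,0,0.0105,0]]' >/dev/null; python3 log.py
python3 show.py 8
```

```text
centre [0.   0.13] radius 0.06
4.37 th 23.4 Ft -3.68 Fr -1.84 gap 0.0183
4.45 th 32.0 Ft 0.92 Fr -1.94 gap 0.0179
4.53 th 42.8 Ft 1.36 Fr -4.03 gap 0.0181
4.62 th 53.2 Ft 0.42 Fr -5.08 gap 0.0180
4.70 th 63.1 Ft 1.59 Fr -5.62 gap 0.0186
4.78 th 73.2 Ft 1.40 Fr -5.26 gap 0.0180
4.87 th 83.0 Ft 2.01 Fr -4.79 gap 0.0184
4.95 th 92.9 Ft 2.08 Fr -5.79 gap 0.0183
```

```bash
python3 nudge.py '[[0,0,0,0,-0.0015,0.0105,0]]' >/dev/null; python3 log.py
python3 nudge.py '[[0,0,0,0,-0.0035,0.010,0]]' >/dev/null; python3 log.py
python3 nudge.py '[[0,0,0,0,-0.005,0.009,0]]' >/dev/null; python3 log.py
python3 nudge.py '[[0,0,0,0,-0.0065,0.008,0]]' >/dev/null; python3 log.py
python3 nudge.py '[[0,0,0,0,-0.008,0.007,0]]' >/dev/null; python3 log.py
python3 nudge.py '[[0,0,0,0,-0.009,0.0055,0]]' >/dev/null; python3 log.py
python3 nudge.py '[[0,0,0,0,-0.010,0.004,0]]' >/dev/null; python3 log.py
python3 nudge.py '[[0,0,0,0,-0.0105,0.002,0]]' >/dev/null; python3 log.py
python3 nudge.py '[[0,0,0,0,-0.0105,0,0]]' >/dev/null; python3 log.py
python3 nudge.py '[[0,0,0,0,-0.0105,-0.0015,0]]' >/dev/null; python3 log.py
python3 nudge.py '[[0,0,0,0,-0.010,-0.0035,0]]' >/dev/null; python3 log.py
python3 show.py 11
```

```text
centre [0.0014 0.1314] radius 0.0603
5.03 th 104.6 Ft 2.12 Fr -4.46 gap 0.0183
5.12 th 115.0 Ft 2.08 Fr -4.03 gap 0.0188
5.20 th 125.2 Ft 2.73 Fr -4.04 gap 0.0185
5.28 th 135.4 Ft 2.52 Fr -1.78 gap 0.0185
5.37 th 146.1 Ft 3.32 Fr 0.61 gap 0.0184
5.45 th 156.9 Ft 2.89 Fr 6.41 gap 0.0183
5.53 th 167.4 Ft 3.02 Fr 14.47 gap 0.0188
5.62 th 177.1 Ft 3.70 Fr 15.85 gap 0.0182
5.70 th 186.4 Ft 3.73 Fr 13.01 gap 0.0184
5.78 th 195.8 Ft 3.54 Fr 14.34 gap 0.0181
5.87 th 205.4 Ft 3.47 Fr 13.35 gap 0.0180
```

```bash
python3 nudge.py '[[0,0,0,0,-0.009,-0.0055,0]]' >/dev/null; python3 log.py
python3 nudge.py '[[0,0,0,0,-0.008,-0.007,0]]' >/dev/null; python3 log.py
python3 nudge.py '[[0,0,0,0,-0.0065,-0.008,0]]' >/dev/null; python3 log.py
python3 nudge.py '[[0,0,0,0,-0.005,-0.009,0]]' >/dev/null; python3 log.py
python3 nudge.py '[[0,0,0,0,-0.0035,-0.010,0]]' >/dev/null; python3 log.py
python3 nudge.py '[[0,0,0,0,-0.002,-0.0105,0]]' >/dev/null; python3 log.py
python3 nudge.py '[[0,0,0,0,0,-0.0105,0]]' >/dev/null; python3 log.py
python3 nudge.py '[[0,0,0,0,0.002,-0.0105,0]]' >/dev/null; python3 log.py
python3 nudge.py '[[0,0,0,0,0.0035,-0.010,0]]' >/dev/null; python3 log.py
python3 nudge.py '[[0,0,0,0,0.005,-0.009,0]]' >/dev/null; python3 log.py
python3 show.py 10
```

```text
centre [0.0015 0.1314] radius 0.0602
5.95 th 215.6 Ft 3.19 Fr 11.51 gap 0.0181
6.03 th 225.7 Ft 3.72 Fr 10.96 gap 0.0185
6.12 th 235.6 Ft 4.00 Fr 9.86 gap 0.0180
6.20 th 245.4 Ft 4.13 Fr 10.59 gap 0.0183
6.28 th 255.5 Ft 3.90 Fr 10.98 gap 0.0186
6.37 th 265.7 Ft 3.32 Fr 12.20 gap 0.0185
6.45 th 275.8 Ft 2.64 Fr 13.46 gap 0.0179
6.53 th 285.8 Ft 3.35 Fr 14.86 gap 0.0184
6.62 th 295.9 Ft 2.34 Fr 18.52 gap 0.0185
6.70 th 305.6 Ft 2.72 Fr 21.29 gap 0.0181
```

```bash
python3 nudge.py '[[0,0,0,0,0.0075,-0.0075,0]]' >/dev/null; python3 log.py
python3 nudge.py '[[0,0,0,0,0.0085,-0.0065,0]]' >/dev/null; python3 log.py
python3 nudge.py '[[0,0,0,0,0.009,-0.005,0]]' >/dev/null; python3 log.py
python3 nudge.py '[[0,0,0,0,0.010,-0.0035,0]]' >/dev/null; python3 log.py
python3 nudge.py '[[0,0,0,0,0.0105,-0.002,0]]' >/dev/null; python3 log.py
python3 nudge.py '[[0,0,0,0,0.0105,0,0]]' >/dev/null; python3 log.py
python3 nudge.py '[[0,0,0,0,0.0105,0.0015,0]]' >/dev/null; python3 log.py
python3 nudge.py '[[0,0,0,0,0.010,0.0035,0]]' >/dev/null; python3 log.py
python3 nudge.py '[[0,0,0,0,0.009,0.005,0]]' >/dev/null; python3 log.py
python3 nudge.py '[[0,0,0,0,0.008,0.0065,0]]' >/dev/null; python3 log.py
python3 show.py 10
cat > est.py <<'E'
from fit import *
i=np.arange(len(th));d=np.sign(np.gradient(th));k=(i>3)&(abs(np.gradient(th))>.1)
A=np.c_[d,np.cos(th),np.sin(th)][k];v,res=np.linalg.lstsq(A,Ft[k],rcond=None)[:2]
sg=np.sqrt(res[0]/(k.sum()-3));C=sg**2*np.linalg.inv(A.T@A)
# Ft needed = drag*d + W*sin(phi)... heavy side at angle th+beta from up: weight torque aids +th by sin(th+beta): Ft=drag*d - W sin(th+beta)
b=np.arctan2(-v[1],-v[2]);W=np.hypot(v[1],v[2]);tgt=np.degrees(np.pi-b)%360
print("drag %.2f W %.2f sigma %.2f phase sd %.1f deg; heavy straight down at th = %.1f"%(v[0],W,sg,np.degrees(np.sqrt(C[1,1])/W),tgt))
E
python3 est.py
```

```text
centre [0.0015 0.1314] radius 0.0602
6.78 th 314.6 Ft 1.47 Fr 12.06 gap 0.0182
6.87 th 323.3 Ft 2.62 Fr 7.92 gap 0.0183
6.95 th 332.4 Ft 1.59 Fr -0.38 gap 0.0180
7.03 th 342.6 Ft 1.91 Fr -8.57 gap 0.0184
7.12 th 353.9 Ft 1.08 Fr -4.27 gap 0.0180
7.20 th 364.7 Ft 1.24 Fr -3.36 gap 0.0181
7.28 th 375.0 Ft 1.02 Fr -0.81 gap 0.0182
7.37 th 385.5 Ft 1.06 Fr -1.01 gap 0.0181
7.45 th 395.6 Ft 0.65 Fr -1.95 gap 0.0179
7.53 th 405.7 Ft 1.17 Fr -1.24 gap 0.0184
centre [0.0015 0.1314] radius 0.0602
drag 2.46 W 1.31 sigma 0.36 phase sd 3.8 deg; heavy straight down at th = 122.8
```

The first turn puts the heavy side straight down at about θ = 123°, with drag of 2.46 N and cake weight of 1.3 N at the handle, both as expected. I'll turn it back a full turn so that direction-dependent errors cancel.

```bash
python3 nudge.py '[[0,0,0,0,-0.0079,-0.0069,0]]' >/dev/null; python3 log.py
python3 nudge.py '[[0,0,0,0,-0.009,-0.0054,0]]' >/dev/null; python3 log.py
python3 nudge.py '[[0,0,0,0,-0.0098,-0.0038,0]]' >/dev/null; python3 log.py
python3 nudge.py '[[0,0,0,0,-0.0103,-0.002,0]]' >/dev/null; python3 log.py
python3 nudge.py '[[0,0,0,0,-0.0105,-0.0002,0]]' >/dev/null; python3 log.py
python3 nudge.py '[[0,0,0,0,-0.0104,0.0017,0]]' >/dev/null; python3 log.py
python3 nudge.py '[[0,0,0,0,-0.0099,0.0034,0]]' >/dev/null; python3 log.py
python3 nudge.py '[[0,0,0,0,-0.0092,0.0051,0]]' >/dev/null; python3 log.py
python3 nudge.py '[[0,0,0,0,-0.0081,0.0066,0]]' >/dev/null; python3 log.py
python3 nudge.py '[[0,0,0,0,-0.0069,0.0079,0]]' >/dev/null; python3 log.py
python3 nudge.py '[[0,0,0,0,-0.0054,0.009,0]]' >/dev/null; python3 log.py
python3 nudge.py '[[0,0,0,0,-0.0038,0.0098,0]]' >/dev/null; python3 log.py
python3 show.py 12; python3 est.py
```

```text
centre [0.0015 0.1314] radius 0.0602
7.62 th 398.0 Ft -3.27 Fr -2.41 gap 0.0181
7.70 th 386.5 Ft -2.98 Fr -0.56 gap 0.0186
7.78 th 375.4 Ft -4.07 Fr 1.97 gap 0.0183
7.87 th 364.4 Ft -3.28 Fr 6.63 gap 0.0180
7.95 th 353.6 Ft -4.03 Fr 13.92 gap 0.0184
8.03 th 343.3 Ft -3.11 Fr 19.95 gap 0.0183
8.12 th 333.9 Ft -2.80 Fr 24.32 gap 0.0183
8.20 th 325.0 Ft -2.60 Fr 23.94 gap 0.0183
8.28 th 316.1 Ft -2.62 Fr 20.92 gap 0.0181
8.37 th 306.8 Ft -2.84 Fr 18.15 gap 0.0183
8.45 th 297.1 Ft -2.73 Fr 13.76 gap 0.0184
8.53 th 287.2 Ft -1.82 Fr 11.68 gap 0.0181
centre [0.0015 0.1314] radius 0.0602
drag 2.44 W 1.26 sigma 0.38 phase sd 3.6 deg; heavy straight down at th = 122.8
```

```bash
python3 nudge.py '[[0,0,0,0,-0.0015,0.0103,0]]' >/dev/null; python3 log.py
python3 nudge.py '[[0,0,0,0,0.0003,0.0105,0]]' >/dev/null; python3 log.py
python3 nudge.py '[[0,0,0,0,0.0017,0.0104,0]]' >/dev/null; python3 log.py
python3 nudge.py '[[0,0,0,0,0.0034,0.0099,0]]' >/dev/null; python3 log.py
python3 nudge.py '[[0,0,0,0,0.0051,0.0092,0]]' >/dev/null; python3 log.py
python3 nudge.py '[[0,0,0,0,0.0066,0.0081,0]]' >/dev/null; python3 log.py
python3 nudge.py '[[0,0,0,0,0.0079,0.0069,0]]' >/dev/null; python3 log.py
python3 nudge.py '[[0,0,0,0,0.009,0.0054,0]]' >/dev/null; python3 log.py
python3 nudge.py '[[0,0,0,0,0.0098,0.0038,0]]' >/dev/null; python3 log.py
python3 nudge.py '[[0,0,0,0,0.0103,0.002,0]]' >/dev/null; python3 log.py
python3 nudge.py '[[0,0,0,0,0.0105,0.0002,0]]' >/dev/null; python3 log.py
python3 nudge.py '[[0,0,0,0,0.0104,-0.0017,0]]' >/dev/null; python3 log.py
python3 show.py 12; python3 est.py
```

```text
centre [0.0015 0.1315] radius 0.0602
8.62 th 277.1 Ft -1.58 Fr 7.99 gap 0.0184
8.70 th 266.9 Ft -2.45 Fr 6.32 gap 0.0183
8.78 th 256.7 Ft -1.61 Fr 5.80 gap 0.0181
8.87 th 246.5 Ft -1.57 Fr 6.96 gap 0.0182
8.95 th 236.3 Ft -1.71 Fr 7.19 gap 0.0182
9.03 th 226.1 Ft -1.83 Fr 7.42 gap 0.0183
9.12 th 216.0 Ft -1.59 Fr 7.60 gap 0.0182
9.20 th 206.0 Ft -0.61 Fr 10.05 gap 0.0182
9.28 th 196.1 Ft -1.33 Fr 10.58 gap 0.0183
9.37 th 186.4 Ft -2.42 Fr 11.02 gap 0.0182
9.45 th 176.9 Ft -1.02 Fr 9.64 gap 0.0186
9.53 th 167.6 Ft -2.09 Fr 6.67 gap 0.0182
centre [0.0015 0.1315] radius 0.0602
drag 2.49 W 1.18 sigma 0.41 phase sd 3.6 deg; heavy straight down at th = 123.1
```

```bash
python3 nudge.py '[[0,0,0,0,0.0099,-0.0034,0]]' >/dev/null; python3 log.py
python3 nudge.py '[[0,0,0,0,0.0092,-0.0051,0]]' >/dev/null; python3 log.py
python3 nudge.py '[[0,0,0,0,0.0081,-0.0066,0]]' >/dev/null; python3 log.py
python3 nudge.py '[[0,0,0,0,0.0069,-0.0079,0]]' >/dev/null; python3 log.py
python3 nudge.py '[[0,0,0,0,0.0054,-0.009,0]]' >/dev/null; python3 log.py
python3 nudge.py '[[0,0,0,0,0.0038,-0.0098,0]]' >/dev/null; python3 log.py
python3 nudge.py '[[0,0,0,0,0.002,-0.0103,0]]' >/dev/null; python3 log.py
python3 nudge.py '[[0,0,0,0,0.0002,-0.0105,0]]' >/dev/null; python3 log.py
python3 nudge.py '[[0,0,0,0,-0.0017,-0.0104,0]]' >/dev/null; python3 log.py
python3 nudge.py '[[0,0,0,0,-0.0034,-0.0099,0]]' >/dev/null; python3 log.py
python3 nudge.py '[[0,0,0,0,-0.0051,-0.0092,0]]' >/dev/null; python3 log.py
python3 nudge.py '[[0,0,0,0,-0.0066,-0.0081,0]]' >/dev/null; python3 log.py
python3 show.py 12; python3 est.py
cat >> est.py <<'E'
from scipy.optimize import least_squares
# also allow a leak of radial force (angle error) and force offsets
B=np.c_[A,Fr[k]];w=np.linalg.lstsq(B,Ft[k],rcond=None)[0];print("with radial leak",w.round(3),np.degrees(np.pi-np.arctan2(-w[1],-w[2]))%360)
for q in(1,-1):
    m=k&(d==q);w=np.linalg.lstsq(np.c_[np.ones(m.sum()),np.cos(th[m]),np.sin(th[m])],Ft[m],rcond=None)[0];print("dir",q,m.sum(),w.round(2),np.degrees(np.pi-np.arctan2(-w[1],-w[2]))%360)
E
python3 est.py
```

```text
centre [0.0015 0.1315] radius 0.0602
9.62 th 158.1 Ft -0.99 Fr 0.50 gap 0.0185
9.70 th 147.7 Ft -2.26 Fr -3.07 gap 0.0185
9.78 th 136.7 Ft -1.94 Fr -3.64 gap 0.0179
9.87 th 125.7 Ft -2.50 Fr -3.32 gap 0.0181
9.95 th 115.0 Ft -2.60 Fr -2.26 gap 0.0183
10.03 th 104.5 Ft -2.01 Fr -1.62 gap 0.0182
10.12 th 94.3 Ft -3.38 Fr -0.54 gap 0.0182
10.20 th 84.1 Ft -2.84 Fr 0.18 gap 0.0183
10.28 th 74.0 Ft -3.27 Fr 0.67 gap 0.0188
10.37 th 64.0 Ft -3.66 Fr 1.94 gap 0.0182
10.45 th 54.0 Ft -4.49 Fr 3.05 gap 0.0182
10.53 th 44.1 Ft -3.19 Fr 3.64 gap 0.0185
centre [0.0015 0.1315] radius 0.0602
drag 2.47 W 1.20 sigma 0.43 phase sd 3.4 deg; heavy straight down at th = 121.5
centre [0.0015 0.1315] radius 0.0602
drag 2.47 W 1.20 sigma 0.43 phase sd 3.4 deg; heavy straight down at th = 121.5
with radial leak [ 2.473e+00 -1.019e+00 -6.110e-01  2.000e-03] 120.96140705452486
dir 1 34 [ 2.47 -1.1  -0.72] 123.10243363759038
dir -1 36 [-2.47 -0.95 -0.54] 119.83366335622048
```

Both directions agree, at 123° and 120°, and the combined estimate is 121.5° ± 3.4°. I'll lead the handle there and let it settle.

```bash
python3 nudge.py '[[0,0,0,0,0.0069,0.0079,0]]' >/dev/null; python3 log.py
python3 nudge.py '[[0,0,0,0,0.0054,0.009,0]]' >/dev/null; python3 log.py
python3 nudge.py '[[0,0,0,0,0.0038,0.0098,0]]' >/dev/null; python3 log.py
python3 nudge.py '[[0,0,0,0,0.002,0.0103,0]]' >/dev/null; python3 log.py
python3 nudge.py '[[0,0,0,0,0.0002,0.0105,0]]' >/dev/null; python3 log.py
python3 nudge.py '[[0,0,0,0,-0.0017,0.0104,0]]' >/dev/null; python3 log.py
python3 nudge.py '[[0,0,0,0,-0.0034,0.0099,0]]' >/dev/null; python3 log.py
python3 nudge.py '[[0,0,0,0,0,0,0],[0,0,0,0,0,0,0],[0,0,0,0,0,0,0],[0,0,0,0,0,0,0]]' >/dev/null; python3 log.py
python3 show.py 8; python3 est.py
```

```text
centre [0.0016 0.1315] radius 0.0602
10.62 th 52.2 Ft 0.97 Fr 4.19 gap 0.0182
10.70 th 64.2 Ft 2.69 Fr 4.49 gap 0.0183
10.78 th 75.5 Ft 1.62 Fr 5.57 gap 0.0186
10.87 th 86.3 Ft 2.07 Fr 7.96 gap 0.0182
10.95 th 96.7 Ft 2.29 Fr 8.96 gap 0.0182
11.03 th 107.0 Ft 2.64 Fr 11.83 gap 0.0186
11.12 th 117.2 Ft 2.54 Fr 15.48 gap 0.0183
11.45 th 117.3 Ft -3.20 Fr 8.31 gap 0.0181
centre [0.0016 0.1315] radius 0.0602
drag 2.50 W 1.18 sigma 0.44 phase sd 3.6 deg; heavy straight down at th = 120.1
with radial leak [ 2.498 -1.015 -0.554  0.005] 118.60126903865725
dir 1 40 [ 2.52 -1.08 -0.61] 119.68364281586136
dir -1 35 [-2.48 -0.96 -0.56] 120.30787159811312
```

```bash
python3 nudge.py '[[0,0,0,0,-0.0015,0.002,0],[0,0,0,0,-0.001,0.001,0],[0,0,0,0,0,0,0],[0,0,0,0,0,0,0],[0,0,0,0,0,0,0],[0,0,0,0,0,0,0],[0,0,0,0,0,0,0],[0,0,0,0,0,0,0]]'; python3 log.py
python3 show.py 1; python3 - <<'E'
from h import *
print(abs(r.get_state()["qd"]).max())
p,d=r.grab_frame("side");cv2.imwrite("pics/s3.png",cv2.resize(p[120:230,190:340],(750,550))[:,:,::-1])
E
```

```text
time_s: 12.12
tcp_pos: [0.5909, 0.0403, 0.2648]
tool_rot: [0.629, 0.777, -0.001, -0.001]
contact_force: [-6.2, -2.0, 3.4]
finger_gap: 0.0184
gripper_force: 30.0
centre [0.0016 0.1315] radius 0.0602
12.12 th 119.7 Ft -0.25 Fr 7.35 gap 0.0184
0.0014256215093430905
```

View pics/s3.png

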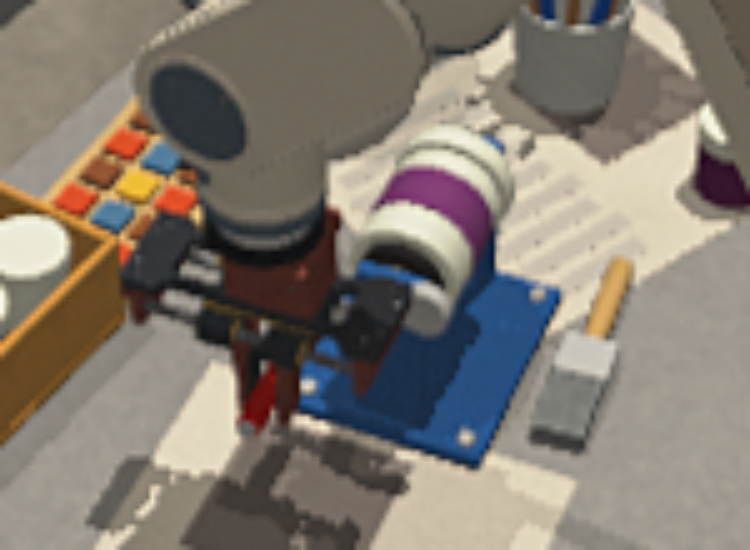

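The picture shows the red handle still gripped at about (260,405), the brush and pot where they were, and the arm at rest. The angle is 119.7° against a best estimate of 120°, so I'm handing in.

```bash
python3 -c "
from workcell import r
print(r.hand_in())"
```

```text
the job is handed in; nothing more can be done
None
```

I turned the jar a full turn each way to feel the weight and left it at rest with the crank at 119.7°; my estimate for the heavy side straight down is about 120° (± 4°). The red handle is still gripped, and the job was handed in at about 12 s; no verdict came back.

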